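Switch on the headset charging case with its key

TASK

Take the key with the flat, rectangular paddle head out of the key block and push it fully home into the key switch on the lid of the aluminium charging case; the slot down in the switch may stand at any of a range of angles, so find it by feel. Then turn the key clockwise as far as it will go and leave it in the switch, without disturbing the other two keys, the headset, the mug or the battery pack lying on the lid.

Things in the scene. Friction and masses are not known exactly. Their poses are not given: they have to be found in the camera images.
- paddle_key: The key to use, plain steel, 78 mm tall, 0.09 kg, upright in the key block. Origin: centre of the blade's bottom end; z up. Blade 13 mm wide (x), 5 mm thick (y), z 0 to 10 mm, works either way round; round shank 14 mm diameter, z 10 to 30; flange 26 mm diameter, z 30 to 34, resting on the block's top, so that the blade's end is 10 mm above the table; head z 34 to 78 mm.
- key_head (a point): Middle of the paddle key's flat head, 58 mm above the blade's end; axes as the key's. The head is 26 mm wide (x, in line with the blade), 12 mm thick (y) and 44 mm tall: pinch it across its thickness, fingertips above the flange.
- case: Closed aluminium charging case fixed on the table, 240 mm (x) by 300 mm (y), lid's top 90 mm high. Origin: centre of its underside; its -x side has the carrying handle and roughly faces the robot.
- lock_mouth (a point): Centre of the round mouth of the key switch, 100 mm above the table, in a 46 mm square steel block let into the lid and standing 10 mm above it; axes as the case's, z up. Fixed bore 15.6 mm diameter with a 3 mm chamfer. The key is home when its flange rests on the mouth, its blade's end 30 mm below it.
- plug_face (a point): Centre of the flat face of the turning plug, 21 mm down the bore; axes as the case's (they do not turn). Across it runs a slot 7.4 mm wide, 17 mm deep, whose angle is not measured: at the start 0.15 to 0.9 rad clockwise, from above, of the case's y axis. A blade more than about 0.1 rad off stops on the face, 9 mm short of home: lift a little, turn, try again.
- plug_axis (a point): Point on the plug's axis at the blade end's home depth, 30 mm below the mouth; axes as the case's. The plug turns only with the key, against friction of 0.08 N m (pressing on its face below 10 N does not turn it), no spring. It stops 1.4 rad clockwise of the case's y axis; with the blade's play the key's x axis then lies along the case's x axis.
- key_block: Black plastic block fixed on the table, 60 mm (x) by 215 mm (y) by 40 mm high, with three round holes 16.5 mm in diameter, 36 mm deep, in a row along its y at -75, 0 and 75 mm. Origin: centre of its underside. Which key stands in which hole varies.
- round_key: Bystander key, steel, with a round knob head 30 mm in diameter, 72 mm tall, in the key block. Origin: bottom end.
- tee_key: Bystander key, steel, with a T-shaped crossbar handle 50 mm long, 70 mm tall, in the key block. Origin: bottom end.
- headset: Bystander: white goggles 85 by 150 by 75 mm, loose on the table. Origin: centre of the underside.
- mug: Bystander: white mug, rim radius 40 mm, 95 mm high. Origin: centre of the underside.
- battery: Bystander: black battery pack 60 by 90 by 18 mm lying on the case's lid. Origin: centre of the underside.
Not all that is in view belongs to the job. Leave any orange look-alike of the paddle_key alone.

How it is judged:
By the outcome, as a careful person would: the job done as asked, in the order asked, and still so for the second after the job is handed in, with the robot touching nothing.
It also fails if it takes over 51 s, if anything falls off the work surface, if the arm or the gripper's body presses on something with over 40 N, if the wrist force passes 120 N, or if a joint passes its speed limit or range.

ROBOT

A 7-joint arm with a two-finger parallel gripper is mounted at the origin on the work surface. World frame = base frame: x ahead of the robot, y to its left, z up, the work surface at z = 0. Lengths are in m, angles in rad, forces in N, time in s.
With the tool pointing down it reaches from about 0.425 to 0.925 m from the base axis. Payload 6.8 kg.
Tool frame: the origin (TCP) lies midway between the tips of the shut fingers; the grasp point (between the pads) lies 19 mm behind it; z points along the fingers, y is the direction in which the jaws open and shut (so a half turn about z gives the same grasp; the last joint's range is limited). The gripper opens to 85 mm and grips with 20 to 120 N. Pads are 22 mm wide; open, the fingers measure 114 mm over their backs; the gripper's body (76 mm by 85 mm) begins 54 mm behind the grasp point. The pads swing forward as they close: fully open they stand 13 mm farther back than shut.
Start: joints at [1.189, 0.477, 0.022, 1.555, -0.011, 1.109, -0.083], TCP at [0.183, -0.65, 0.231] pointing down, gripper open.
Joint ranges: [-2.96, 2.96], [-0.34, 2.1], [-1.41, 1.46], [0.24, 2.44], [-1.37, 4.51], [0.17, 1.92], [-2.96, 2.96]. Speed limits (rad/s): [2.39, 2.39, 3.14, 3.14, 3.14, 3.14, 3.14].

INTERFACE

Orientations are given as a unit quaternion [w, x, y, z].
In Python, from station import status, eyes, workorder gives the robot as it stands. The module is installed in compiled form; this text tells all that it offers.
- The arm moves only by the shell command python3 -m jog 'ROWS' [FORCE]. ROWS is text: rows parted by semicolons, each of 7 numbers parted by spaces: the shift along the tool's x, y, z in m, then the turn, a rotation vector about the tool's x, y, z in degrees, then the finger opening in m, from 0 to 0.0854. In form: dx dy dz rx ry rz jaw; .... A call has 1 to 5 rows; each row is the pose to reach, as a shift and turn from the pose commanded when the call began, along the tool's axes at that moment; what a row does not reach only later rows make up. A row lasts 1/10 s, in which the tool goes at most 50 mm and 8.59 degrees, less where a joint would pass 70% of its speed; a pose out of reach is approached as far as the arm can. A call with a gripper value outside its range is refused whole. The fingers move at their own pace and stop on an object; FORCE is the grip in N (left out, the last holds). Time passes only in rows, so rows that repeat a pose let the fingers close. It gives the time, the measured TCP pose, the force and the opening at its end, in the units of the state.
- status.get_obs(): the state, without advancing time (a new reading comes with each control period).
- eyes.read_camera(name): name is "side" or "top"; returns a dict with "image" (480x640x3 uint8, red, green, blue), "intrinsics" (3x3 intrinsics, pixels), "position" and "orientation" of the camera in the world. Camera axes: x right, y up, looking along -z (the intrinsics and any distortion apply to the point x, -y, -z); pixel columns grow to the right and rows downward; lengths in m; the calibration is good to about 2 mm. A picture is of the moment at which its call begins. There is no depth.
- workorder.hand_in(): hands the job in, once; it reports no verdict.
The state is a dict: "t": time; "q": joint angles; "joint_vel": joint speeds; "joint_torque": joint torques, N m; "eef_pos": TCP position; "tool_rot": TCP orientation; "contact_force": force on the tool from outside, world axes, zero at the start; "torque": the same for the moment, N m; "gripper_width": opening from 0.0 (shut) to 1.0 (fully open).
Only numpy, scipy, OpenCV 4.12 (cv2) and the standard library are available. Lean on these libraries where they do the work, as an engineer would, in place of code of your own. Each camera call takes 0.05 s, during which the arm holds its last target.

## Working session

There is one attempt and no reset: what is moved stays moved. The work goes in short steps, Python scripts to look and compute and a shell command to move; the robot and the scene stay as the last step left them, time stands still between calls to the robot, and variables do not carry over. Pictures are saved under pics/ and viewed, and the job is handed in when it is done.

```bash
mkdir -p pics; cat > h.py <<'E'
import numpy as np,cv2
from scipy.spatial.transform import Rotation as R
from station import status,eyes,workorder
def snap(n,fn):
    c=eyes.read_camera(n); cv2.imwrite(f'pics/{fn}.png',c['image'][:,:,::-1]); 
    np.save(f'pics/{fn}.npy',c,allow_pickle=True); return c
def load(fn): return np.load(f'pics/{fn}.npy',allow_pickle=True).item()
def Rc(c):
    q=np.array(c['orientation']); 
    return R.from_quat([q[1],q[2],q[3],q[0]]).as_matrix()
def ray(c,u,v):
    K=np.array(c['intrinsics']); d=np.linalg.inv(K)@[u,v,1]
    return np.array(c['position']),Rc(c)@np.array([d[0],-d[1],-d[2]])
def onz(c,u,v,z):
    p,d=ray(c,u,v); return p+d*(z-p[2])/d[2]
def proj(c,P):
    x=Rc(c).T@(np.array(P)-np.array(c['position'])); w=np.array(c['intrinsics'])@[x[0],-x[1],-x[2]]; return w[:2]/w[2]
E
python3 - <<'E'
from h import *
for n in('side','top'):
    c=snap(n,n+'0'); print({k:np.round(v,3).tolist() for k,v in c.items() if k!='image'},c.keys())
o=status.get_obs();print({k:np.round(v,3).tolist() for k,v in o.items()})
E
```

```text
{'intrinsics': [[501.953, 0.0, 317.173], [0.0, 501.953, 234.575], [0.0, 0.0, 1.0]], 'position': [0.396, -0.593, 0.621], 'orientation': [0.891, 0.421, -0.065, -0.159]} dict_keys(['image', 'intrinsics', 'position', 'orientation'])
{'intrinsics': [[522.122, 0.0, 325.244], [0.0, 522.122, 234.296], [0.0, 0.0, 1.0]], 'position': [0.434, -0.011, 1.169], 'orientation': [-0.7, -0.056, 0.049, 0.71]} dict_keys(['image', 'intrinsics', 'position', 'orientation'])
{'t': 0.1, 'q': [1.189, 0.478, 0.022, 1.556, -0.011, 1.109, -0.083], 'joint_vel': [-0.001, -0.003, -0.0, -0.002, 0.001, -0.0, -0.001], 'joint_torque': [0.005, -59.777, 1.614, -28.196, 0.013, 0.005, -0.0], 'eef_pos': [0.182, -0.649, 0.23], 'tool_rot': [-0.001, 0.991, 0.136, -0.0], 'contact_force': [0.589, 0.511, 0.494], 'torque': [0.014, 0.021, 0.013], 'gripper_width': 0.997}
```

View pics/side0.png

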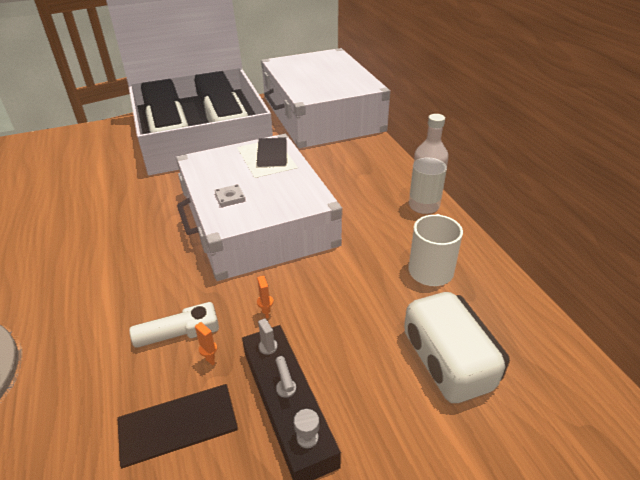

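View pics/top0.png

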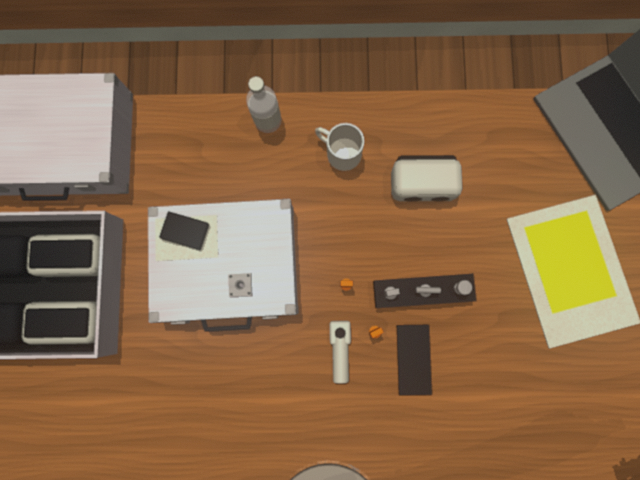

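Candidates: steel paddle at side (268,337)/top (392,293). Tee key at side (285,375)/top (427,290). Round knob at side (307,425)/top (464,288). Orange look-alikes at side (264,297) and (206,342)/top (346,285) and (376,333). I choose the steel one at the block's left hole and will check it in close crops.

```bash
python3 - <<'E'
from h import *
a=load('side0')['image'][300:470,220:350,::-1];b=load('top0')['image'][265:315,330:485,::-1]
c=load('side0')['image'][165:225,190:270,::-1];d=load('top0')['image'][260:310,215:270,::-1]
f=lambda i,w,h:cv2.resize(i,(w,h),interpolation=cv2.INTER_CUBIC)
L=f(a,390,510);
Rr=np.vstack([f(b,400,130),f(c,400,300)[:200],f(d,200,180).repeat(2,1)])
cv2.imwrite('pics/crop1.png',np.hstack([L,Rr]))
s,t=load('side0'),load('top0')
print('key head top',onz(t,392,292,.088),'tee',onz(t,427,290,.08),'rnd',onz(t,464,288,.08))
print('block corners',[onz(t,u,v,.04).round(4).tolist() for u,v in((374,282),(474,275),(476,299),(376,308))])
print('case corners',[onz(t,u,v,.09).round(4).tolist() for u,v in((148,206),(290,199),(296,314),(150,321))])
print('lock',onz(t,240,285.5,.1),onz(s,230,194.5,.1))
E
```

```text
key head top [ 0.47295001 -0.13656682  0.088     ] tee [ 0.47631988 -0.20999866  0.08      ] rnd [ 0.47934047 -0.28660127  0.08      ]
block corners [[0.4967, -0.1041, 0.04], [0.5086, -0.3197, 0.04], [0.4572, -0.3211, 0.04], [0.4412, -0.1069, 0.04]]
case corners [[0.661, 0.3728, 0.09], [0.6712, 0.0723, 0.09], [0.431, 0.061, 0.09], [0.421, 0.36, 0.09]]
lock [0.49016403 0.17452183 0.1       ] [0.49116789 0.16761848 0.1       ]
```

View pics/crop1.png

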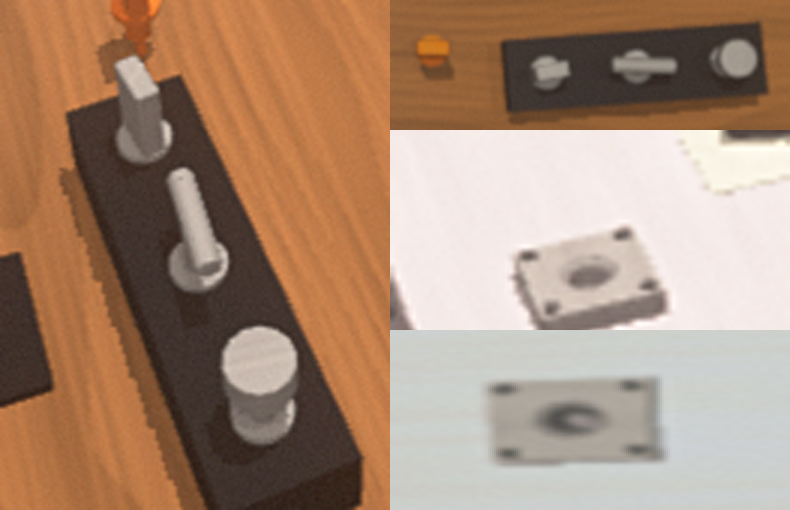

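The crop confirms the choice: flat steel paddle, far-left hole. Now I'll refine the positions with masks.

```bash
cat > m.py <<'E'
from h import *
def blobs(img,roi,lo,hi,minA=20):
    x0,y0,x1,y1=roi; g=cv2.cvtColor(img[y0:y1,x0:x1],cv2.COLOR_RGB2HSV)
    m=cv2.inRange(g,np.array(lo),np.array(hi))
    n,l,s,c=cv2.connectedComponentsWithStats(m)
    return [(s[i,4],(c[i]+[x0,y0]).round(2).tolist(),(s[i,:4]+[x0,y0,0,0]).tolist()) for i in range(1,n) if s[i,4]>=minA],l
E
python3 - <<'E'
from m import *
np.set_printoptions(linewidth=220)
s,t=load('side0')['image'],load('top0')['image']
print(cv2.cvtColor(t,cv2.COLOR_RGB2GRAY)[284:302,380:404])
print(cv2.cvtColor(t,cv2.COLOR_RGB2GRAY)[270:302,225:256])
print(cv2.cvtColor(s,cv2.COLOR_RGB2GRAY)[180:212,212:248])
f=lambda i,w,h:cv2.resize(i,(w,h),interpolation=cv2.INTER_NEAREST)
cv2.imwrite('pics/crop2.png',np.hstack([f(t[280:305,378:408,::-1],390,325),f(s[315:360,245:290,::-1],400,325)]))
E
```

```text
[[ 55  57  56  54  56  56  57  55  55  54  53  56  54  55  56  55  56  52  56  56  54  55  54  56]
 [ 53  57  57  57  57  55  54  54  55  57  56  56  59  54  54  55  54  56  55  54  54  55  56  55]
 [ 57  56  56  54  53  54  56  66  78  85  91  92  83  70  56  52  55  53  55  54  53  55  56  55]
 [ 56  54  58  55  54  55  72  99 125 134 140 141 132 109  78  57  59  59  61  54  54  58  53  56]
 [ 59  56  54  54  58  73 108 137 157 161 164 161 153 138 113  91  97  99  91  65  55  53  55  57]
 [ 55  57  55  55  71 106 139 150 156 159 159 156 149 143 140 135 142 147 131  78  51  56  53  54]
 [ 56  59  55  57  79 114 135 139 144 146 152 154 155 155 158 156 157 156 139  83  50  54  53  53]
 [ 56  55  54  57  69  91 116 147 158 158 160 162 162 161 159 159 158 158 140  88  55  52  53  56]
 [ 54  52  53  55  62  72 104 148 162 162 159 161 161 162 161 159 159 160 144  98  59  53  55  53]
 [ 53  52  52  55  58  69  97 137 160 161 158 160 161 160 158 156 153 147 134 101  64  52  56  54]
 [ 52  55  54  53  60  66  86 126 154 156 154 150 144 141 140 135 122 103  85  69  54  54  53  54]
 [ 51  53  
[... 4239 characters left out ...]
 [206 206 207 208 203 202 200 202 201 202 203 202 202 204 208 210 207 208 209 207 210 207 208 209 208 208 209 207 206 207 207]
 [203 205 206 206 207 208 209 208 208 208 210 207 208 207 206 206 208 206 207 208 208 207 207 208 207 207 208 206 206 206 206]
 [205 206 206 206 206 206 206 207 207 205 207 207 207 207 206 206 207 206 206 206 206 205 207 205 207 206 206 206 206 206 204]
 [206 206 206 205 204 206 206 206 205 207 205 205 207 205 207 206 206 206 206 206 205 206 206 205 205 206 206 207 206 205 205]]
[[238 238 237 ... 238 237 237]
 [237 236 238 ... 238 238 237]
 [238 237 238 ... 239 238 237]
 ...
 [236 236 236 ... 237 238 239]
 [235 235 237 ... 237 238 238]
 [235 237 236 ... 237 238 237]]
```

View pics/crop2.png

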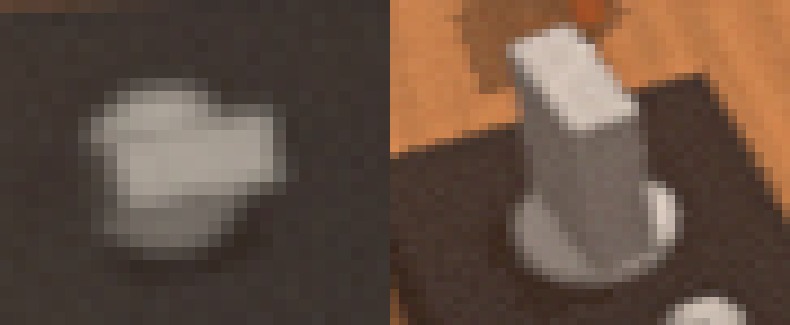

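```bash
python3 - <<'E'
from m import *
from scipy.optimize import least_squares
s,t=load('side0'),load('top0')
def tri(uvs,cs):
    A=[];b=[]
    for (u,v),c in zip(uvs,cs):
        p,d=ray(c,u,v);d/=np.linalg.norm(d);M=np.eye(3)-np.outer(d,d);A.append(M);b.append(M@p)
    A=np.vstack(A);b=np.hstack(b);return np.linalg.lstsq(A,b,rcond=None)[0]
# key top
T=[(386.6,289.8),(399.3,287.7),(399.5,293.8),(387.5,295.1)]
S=[(258.0,320.7),(264.7,318.0),(272.4,328.4),(265.3,332.2)]
for n,P,c in(('T',T,t),('S',S,s)):
    W=np.array([onz(c,u,v,.088) for u,v in P]);print(n,W[:,:2].round(4).tolist(),W.mean(0).round(4))
print('tri',tri([np.mean(T,0),np.mean(S,0)],[t,s]))
# lock
g=cv2.cvtColor(s['image'],cv2.COLOR_RGB2GRAY)
np.set_printoptions(linewidth=250,threshold=100000)
print(g[182:208,213:248])
ct=[onz(t,u,v,.09)[:2] for u,v in((148,206),(290,199),(296,314),(150,321))]
for i in range(4): d=ct[(i+1)%4]-ct[i];print(np.linalg.norm(d),np.degrees(np.arctan2(d[1],d[0])))
print('lock top',onz(t,239.4,284.6,.1))
i=cv2.resize(s['image'][178:212,208:252,::-1],(792,600),interpolation=cv2.INTER_NEAREST);cv2.imwrite('pics/crop3.png',i)
i=cv2.resize(t['image'][190:335,135:310,::-1],(724,600),interpolation=cv2.INTER_CUBIC);cv2.imwrite('pics/crop4.png',i)
E
```

```text
T [[0.4776, -0.1256], [0.4815, -0.1519], [0.4691, -0.1518], [0.4668, -0.1271]] [ 0.4737 -0.1391  0.088 ]
S [[0.4651, -0.1293], [0.4751, -0.1279], [0.4801, -0.1495], [0.4693, -0.1525]] [ 0.4724 -0.1398  0.088 ]
tri [ 0.47315172 -0.13915061  0.08704473]
[[237 238 237 237 237 235 239 239 239 238 238 237 237 236 238 237 240 238 238 239 239 240 241 241 240 240 240 237 237 235 236 238 239 238 237]
 [238 239 238 237 237 234 238 239 239 238 239 236 237 236 237 238 239 238 238 240 240 242 244 243 242 242 240 238 235 236 239 236 239 238 238]
 [236 239 238 239 237 238 236 239 239 240 239 238 239 237 238 238 239 240 240 241 243 240 222 191 189 224 242 240 239 236 238 237 236 238 238]
 [236 237 239 238 237 238 236 238 239 239 241 240 238 239 238 238 239 236 228 226 218 191 138 116 122 184 234 240 238 237 237 236 237 237 237]
 [237 238 238 239 237 237 237 238 240 240 240 240 239 231 224 220 209 208 206 206 207 178 112 114 139 179 223 241 239 237 237 236 238 236 238]
 [237 239 240 241 241 240 240 237 237 231 227 211 203 198 199 201 199 201 203 203 204 205 198 196 198 197 215 231 240 239 236 235 235
[... 2365 characters left out ...]
17 126 133 144 155 199 246 244 241 241 243 242 239 239 241 238 237 238 239]
 [237 237 238 239 242 234 166 130 116 117 117 117 115 123 135 149 169 215 246 248 245 244 246 241 241 240 238 237 238 237 237 238 238 238 239]
 [238 237 239 238 240 229 177 154 114 115 126 146 170 218 247 246 246 243 244 244 242 243 242 241 238 238 236 238 237 237 236 238 238 238 238]
 [236 238 237 239 240 228 184 173 167 170 212 248 247 245 245 245 243 242 241 240 240 239 240 240 239 235 238 238 238 237 238 237 237 239 238]]
0.3006114751378152 -88.05466926491538
0.24049750909454 -177.30179259859293
0.2991191565313667 91.91875335419459
0.24038302300703743 3.0543183645561065
lock top [0.4920152  0.17576897 0.1       ]
```

View pics/crop3.png

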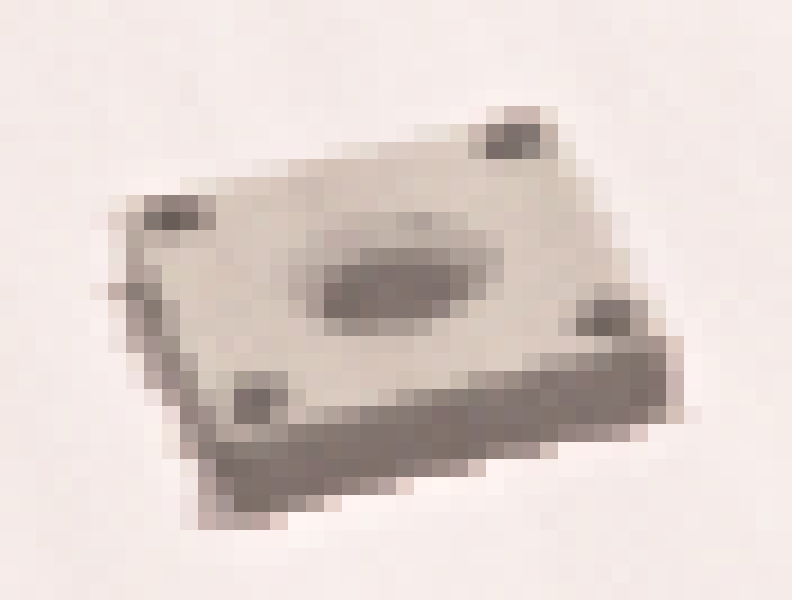

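View pics/crop4.png

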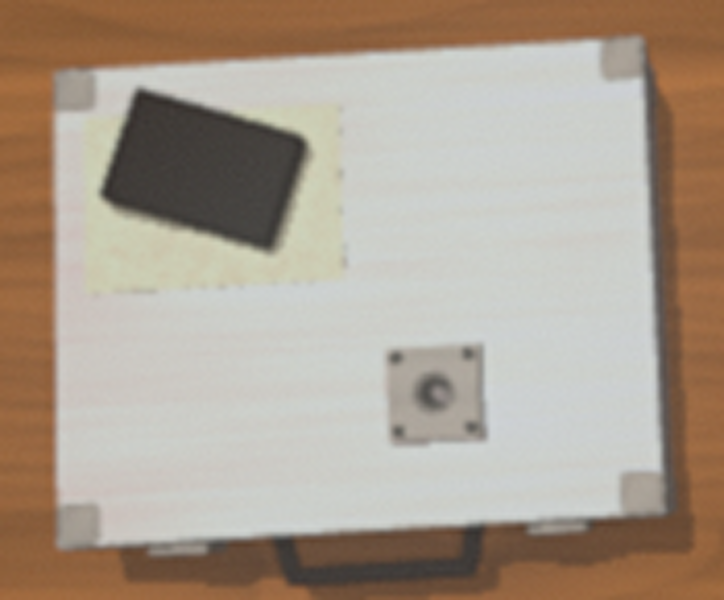

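```bash
cat >> h.py <<'E'
def Rt(o): q=o['tool_rot']; return R.from_quat([q[1],q[2],q[3],q[0]])
def down(ydeg):  # tool pointing down with tool y at world angle ydeg
    a=np.radians(ydeg); y=np.array([np.cos(a),np.sin(a),0]); z=np.array([0,0,-1.]); return R.from_matrix(np.c_[np.cross(y,z),y,z])
def rem(P,ydeg):
    o=status.get_obs(); T=Rt(o); G=down(ydeg)
    print('shift tool mm',(T.inv().apply(np.array(P)-o['eef_pos'])*1000).round(2),'rotvec deg',np.degrees((T.inv()*G).as_rotvec()).round(2),'at',np.round(o['eef_pos'],4),'t',round(o['t'],2))
def st():
    o=status.get_obs(); y=Rt(o).as_matrix()[:,1]
    print('t',round(o['t'],2),'p',np.round(o['eef_pos'],4),'yaw',np.degrees(np.arctan2(y[1],y[0])).round(2),'q',np.round(o['q'],2),'F',np.round(o['contact_force'],1),'M',np.round(o['torque'],2),'g',round(float(np.squeeze(o['gripper_width'])),3))
E
python3 - <<'E'
from h import *
s,t=load('side0'),load('top0')
rem([.4732,-.1392,.15],8)
l=[]
for c,uv in((t,(239.4,284.6)),(s,(229.2,192.8))): l.append(onz(c,*uv,.1));print('lock',l[-1])
p,d=ray(t,239.4,284.6);p2,d2=ray(s,229.2,192.8)
A=np.c_[d,-d2];k=np.linalg.lstsq(A,p2-p,rcond=None)[0];print(p+d*k[0],p2+d2*k[1])
E
```

```text
shift tool mm [ 417.96 -412.4    81.04] rotvec deg [-8.000e-02 -6.000e-02 -8.231e+01] at [ 0.1823 -0.6494  0.2304] t 0.1
lock [0.4920152  0.17576897 0.1       ]
lock [0.49094637 0.17347282 0.1       ]
[0.4921131  0.1760836  0.09819816] [0.49128031 0.17616585 0.09816728]
```

```bash
python3 -m jog '0.035 -0.035 0.005 0 0 -8 0.0854; 0.07 -0.07 0.01 0 0 -16 0.0854; 0.105 -0.105 0.015 0 0 -24 0.0854; 0.14 -0.14 0.02 0 0 -32 0.0854; 0.175 -0.175 0.025 0 0 -40 0.0854' 60; python3 -c "
from h import *
st();rem([.4732,-.1392,.15],8)"
```

```text
t: 0.6
eef_pos: [0.3042, -0.4321, 0.2059]
tool_rot: [-0.0, 0.883, 0.47, -0.0]
contact_force: [1.3, -0.9, 0.0]
gripper_width: 1.001
t 0.6 p [ 0.3042 -0.4321  0.2059] yaw -33.99 q [ 1.02  0.28 -0.21  1.92  0.07  0.95  0.18] F [ 1.3 -0.9  0. ] M [-0.06 -0.07 -0.01] g 1.001
shift tool mm [337.32 -23.53  55.93] rotvec deg [-2.000e-02 -0.000e+00 -4.199e+01] at [ 0.3042 -0.4321  0.2059] t 0.6
```

```bash
python3 -m jog '0.042 -0.003 0.007 0 0 -5 0.0854; 0.084 -0.006 0.014 0 0 -10 0.0854; 0.126 -0.009 0.021 0 0 -15 0.0854; 0.168 -0.012 0.028 0 0 -20 0.0854; 0.21 -0.015 0.035 0 0 -25 0.0854'; python3 -c "
from h import *
st();rem([.4732,-.1392,.15],8)"
```

```text
t: 1.1
eef_pos: [0.41, -0.2506, 0.171]
tool_rot: [0.0, 0.761, 0.649, -0.0]
contact_force: [1.0, -0.3, 0.1]
gripper_width: 0.999
t 1.1 p [ 0.41   -0.2506  0.171 ] yaw -9.12 q [ 0.77  0.26 -0.4   2.05  0.13  0.86  0.13] F [ 1.  -0.3  0.1] M [ 0.01 -0.05  0.07] g 0.999
shift tool mm [120.04  44.71  20.96] rotvec deg [-1.000e-02  1.000e-02 -1.712e+01] at [ 0.41   -0.2506  0.171 ] t 1.1
```

```bash
python3 -m jog '0.03 0.011 0.005 0 0 -4.3 0.0854; 0.06 0.022 0.01 0 0 -8.6 0.0854; 0.09 0.033 0.016 0 0 -13 0.0854; 0.12 0.045 0.021 0 0 -17.1 0.0854; 0.12 0.045 0.021 0 0 -17.1 0.0854'; python3 -c "
from h import *
st();rem([.4732,-.1392,.05],8)
snap('side','side1');snap('top','top1')"
```

```text
t: 1.6
eef_pos: [0.4753, -0.1363, 0.1499]
tool_rot: [-0.001, 0.654, 0.756, 0.001]
contact_force: [0.2, 0.4, 0.2]
gripper_width: 0.998
t 1.6 p [ 0.4753 -0.1363  0.1499] yaw 8.27 q [ 0.58  0.33 -0.51  2.03  0.21  0.83  0.1 ] F [0.2 0.4 0.2] M [ 0.06  0.   -0.  ] g 0.998
shift tool mm [-2.77 -2.56 99.89] rotvec deg [ 0.06 -0.14  0.27] at [ 0.4753 -0.1363  0.1499] t 1.6
```

View pics/side1.png

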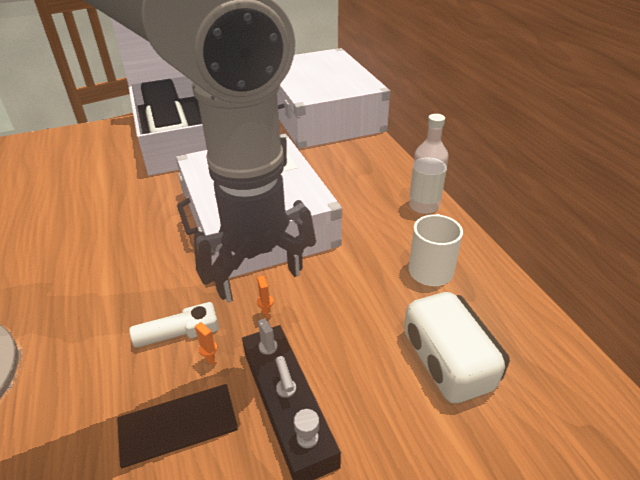

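View pics/top1.png

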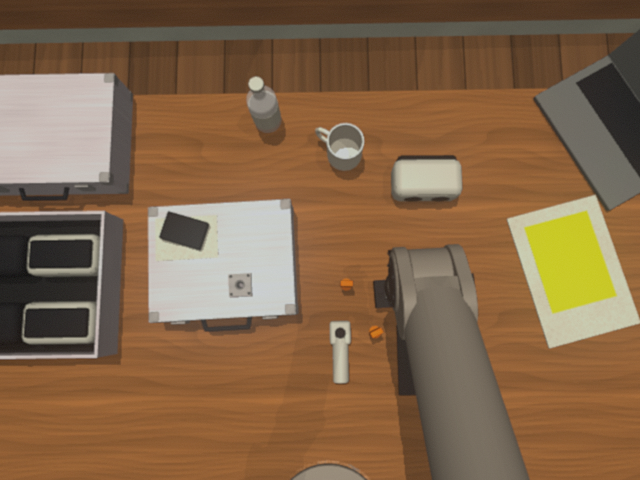

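The open fingers straddle the key in the side view (tips at about (225,293) and (295,268), key at (267,337)). I'll descend.

```bash
python3 -m jog '-0.003 -0.003 0.03 0 0 0 0.0854; -0.003 -0.003 0.06 0 0 0 0.0854; -0.003 -0.003 0.085 0 0 0 0.0854; -0.003 -0.003 0.1 0 0 0 0.0854; -0.003 -0.003 0.1 0 0 0 0.0854'; python3 -c "
from h import *
c=snap('side','side2')
st();rem([.4732,-.1392,.05],8)
o=status.get_obs();
for s in(-1,1):print(proj(c,o['eef_pos']+Rt(o).apply([0,s*.0425,-.013])))
cv2.imwrite('pics/side2c.png',cv2.resize(c['image'][250:400,180:380,::-1],(800,600)))"
```

```text
t: 2.2
eef_pos: [0.4686, -0.1456, 0.0485]
tool_rot: [-0.002, 0.658, 0.753, -0.001]
contact_force: [0.5, -0.2, -0.1]
gripper_width: 0.996
t 2.25 p [ 0.4697 -0.1455  0.0497] yaw 7.66 q [ 0.53  0.48 -0.43  2.1   0.34  0.62 -0.  ] F [-0.5  0.2  0.2] M [0.02 0.02 0.02] g 0.998
shift tool mm [ 5.77  4.31 -0.29] rotvec deg [-0.13 -0.01 -0.34] at [ 0.4697 -0.1455  0.0497] t 2.25
[237.1231381  351.86627629]
[293.35384732 328.87630156]
```

View pics/side2c.png

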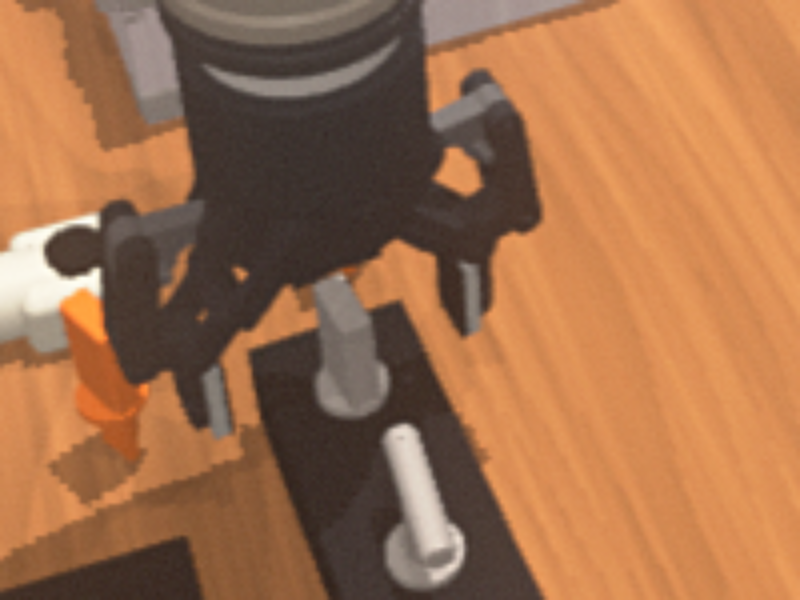

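```bash
python3 -m jog '0 0 0 0 0 0 0.0854; 0 0 0 0 0 0 0.0854'; python3 -c "
from h import *
st();rem([.4732,-.1392,.05],8)"
```

```text
t: 2.45
eef_pos: [0.4716, -0.145, 0.0514]
tool_rot: [0.001, 0.658, 0.753, 0.0]
contact_force: [-0.8, -0.6, 0.1]
gripper_width: 0.997
t 2.45 p [ 0.4716 -0.145   0.0514] yaw 7.73 q [ 0.53  0.48 -0.43  2.1   0.34  0.62 -0.  ] F [-0.8 -0.6  0.1] M [-0.01  0.01 -0.02] g 0.997
shift tool mm [5.58 2.37 1.38] rotvec deg [ 0.1   0.06 -0.27] at [ 0.4716 -0.145   0.0514] t 2.45
```

```bash
python3 -m jog '0.003 0.001 0 0 0 0 0.0854; 0.0055 0.002 0.0005 0 0 0 0.0854; 0.0055 0.002 0.0005 0 0 0 0.0854'; python3 -c "
from h import *
import time
for i in range(4): st();eyes.read_camera('top')
rem([.4732,-.1392,.05],8)"
```

```text
t: 2.75
eef_pos: [0.4725, -0.1381, 0.0501]
tool_rot: [0.0, 0.657, 0.754, 0.0]
contact_force: [0.3, -0.0, -0.2]
gripper_width: 0.995
t 2.75 p [ 0.4725 -0.1381  0.0501] yaw 7.84 q [ 0.51  0.48 -0.43  2.1   0.34  0.62 -0.02] F [ 0.3 -0.  -0.2] M [-0.   -0.05  0.01] g 0.995
t 2.8 p [ 0.4724 -0.1383  0.05  ] yaw 7.83 q [ 0.51  0.48 -0.43  2.1   0.34  0.62 -0.02] F [0.4 0.1 0.4] M [-0.03  0.04 -0.02] g 1.0
t 2.85 p [ 0.4723 -0.1385  0.0499] yaw 7.81 q [ 0.51  0.48 -0.43  2.1   0.34  0.62 -0.02] F [-0.3 -0.9 -0.5] M [ 0.01 -0.06  0.07] g 0.998
t 2.9 p [ 0.4722 -0.1386  0.0499] yaw 7.8 q [ 0.51  0.48 -0.43  2.1   0.34  0.62 -0.02] F [-0.6 -0.1 -0.3] M [ 0.   -0.01 -0.04] g 1.002
shift tool mm [-0.63  0.95 -0.17] rotvec deg [-0.    0.   -0.21] at [ 0.4722 -0.1387  0.0498] t 2.95
```

Pose is good; close the fingers.

```bash
python3 -m jog '0 0.001 0 0 0 0 0.05; 0 0.001 0 0 0 0 0.02; 0 0.001 0 0 0 0 0.0; 0 0.001 0 0 0 0 0.0; 0 0.001 0 0 0 0 0.0' 60; python3 -m jog '0 0 0 0 0 0 0; 0 0 0 0 0 0 0; 0 0 0 0 0 0 0;0 0 0 0 0 0 0;0 0 0 0 0 0 0'; python3 -c "
from h import *
c=snap('side','side3')
st()
cv2.imwrite('pics/side3c.png',cv2.resize(c['image'][250:400,180:380,::-1],(800,600)))"
```

```text
t: 3.45
eef_pos: [0.4731, -0.1386, 0.0498]
tool_rot: [-0.0, 0.657, 0.753, -0.0]
contact_force: [-0.9, 0.4, 0.8]
gripper_width: 0.144
t: 3.95
eef_pos: [0.4733, -0.1386, 0.0499]
tool_rot: [0.0, 0.657, 0.753, 0.0]
contact_force: [-0.4, 0.5, 2.3]
gripper_width: 0.132
t 4.0 p [ 0.4732 -0.1386  0.0499] yaw 7.78 q [ 0.51  0.48 -0.43  2.1   0.34  0.62 -0.02] F [-0.2 -0.6  2.3] M [-0.02  0.09 -0.05] g 0.132
```

View pics/side3c.png

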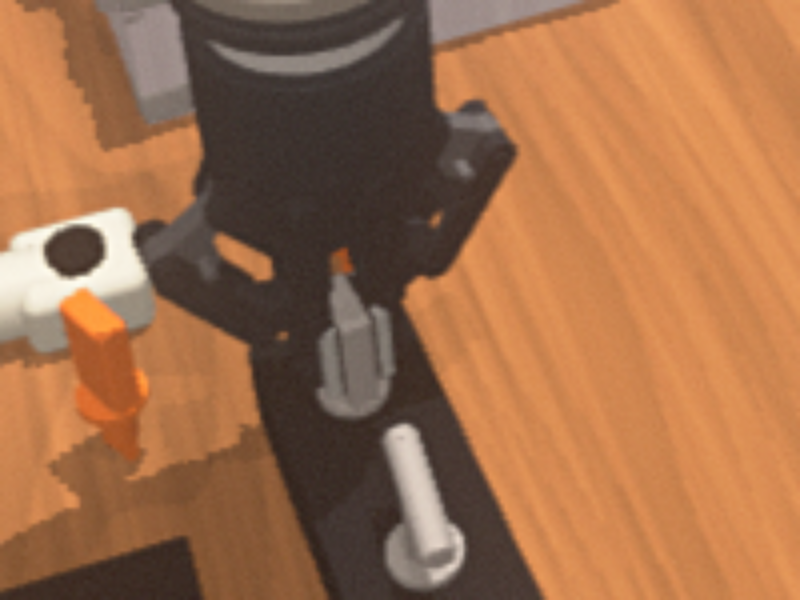

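Grip is 11.2 mm wide across the head (about the 12 mm expected), with pads just above the flange. Lift straight up.

```bash
python3 -m jog '0 0 -0.015 0 0 0 0; 0 0 -0.04 0 0 0 0; 0 0 -0.07 0 0 0 0; 0 0 -0.1 0 0 0 0; 0 0 -0.125 0 0 0 0';  python3 -c "
from h import *
c=snap('side','side4')
st();rem([.4915,.175,.18],2.4)
cv2.imwrite('pics/side4c.png',cv2.resize(c['image'][200:400,160:400,::-1],(720,600)))"
```

```text
t: 4.5
eef_pos: [0.473, -0.1385, 0.176]
tool_rot: [0.0, 0.657, 0.754, 0.0]
contact_force: [-0.1, -1.2, -0.8]
gripper_width: 0.13
t 4.55 p [ 0.4753 -0.1388  0.1796] yaw 7.79 q [ 0.6   0.29 -0.52  2.01  0.18  0.89  0.12] F [1.6 0.2 1.7] M [-0.03 -0.09  0.03] g 0.134
shift tool mm [308.69  58.63  -0.86] rotvec deg [0.31 0.13 5.39] at [ 0.4753 -0.1388  0.1796] t 4.55
```

View pics/side4c.png

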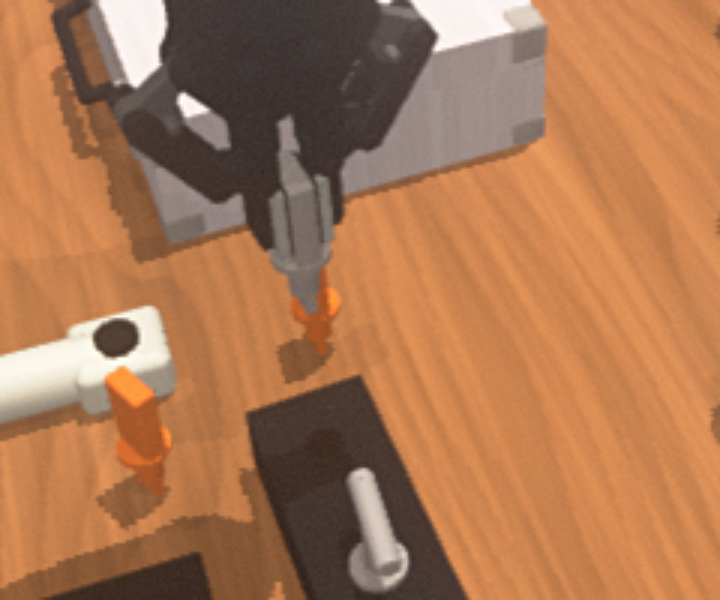

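```bash
python3 -m jog '0.03 0.005 0 0 0 3 0; 0.07 0.013 0 0 0 6 0; 0.11 0.02 0 0 0 9 0; 0.15 0.028 0 0 0 12 0; 0.19 0.036 0 0 0 15 0';  python3 -c "
from h import *
st();rem([.4915,.175,.18],-10)"
```

```text
t: 5.05
eef_pos: [0.4826, 0.0559, 0.1744]
tool_rot: [-0.0, 0.751, 0.66, -0.0]
contact_force: [0.3, -0.4, -0.2]
gripper_width: 0.137
t 5.05 p [0.4826 0.0559 0.1744] yaw -7.35 q [ 0.24  0.29 -0.57  2.02  0.2   0.88 -0.56] F [ 0.3 -0.4 -0.2] M [-0.01 -0.07 -0.01] g 0.137
shift tool mm [119.24  -6.4   -5.63] rotvec deg [-0.03  0.02  2.65] at [0.4826 0.0559 0.1744] t 5.05
```

```bash
python3 -m jog '0.035 -0.002 -0.002 0 0 1 0; 0.07 -0.004 -0.003 0 0 2 0; 0.1 -0.005 -0.004 0 0 2.6 0; 0.115 -0.006 -0.004 0 0 2.6 0; 0.119 -0.006 -0.004 0 0 2.6 0';  python3 -m jog '0 0 0 0 0 0 0;0 0 0 0 0 0 0;0 0 0 0 0 0 0'; python3 -c "
from h import *
st();rem([.4915,.175,.18],-10)
c=snap('side','side5');d=snap('top','top5')
cv2.imwrite('pics/5c.png',np.hstack([cv2.resize(c['image'][100:250,150:300,::-1],(400,400)),cv2.resize(d['image'][210:360,170:320,::-1],(400,400))]))
"
```

```text
t: 5.55
eef_pos: [0.4915, 0.1757, 0.1785]
tool_rot: [-0.001, 0.764, 0.645, 0.0]
contact_force: [0.3, -0.4, -1.3]
gripper_width: 0.138
t: 5.85
eef_pos: [0.4921, 0.1718, 0.1785]
tool_rot: [0.0, 0.766, 0.643, -0.0]
contact_force: [0.9, 0.1, -1.1]
gripper_width: 0.137
t 5.85 p [0.4921 0.1718 0.1785] yaw -9.93 q [ 0.03  0.35 -0.59  1.94  0.24  0.92 -0.85] F [ 0.9  0.1 -1.1] M [-0.    0.01  0.02] g 0.137
shift tool mm [ 3.04 -1.19 -1.46] rotvec deg [-0.01  0.05  0.07] at [0.4921 0.1718 0.1785] t 5.85
```

View pics/5c.png

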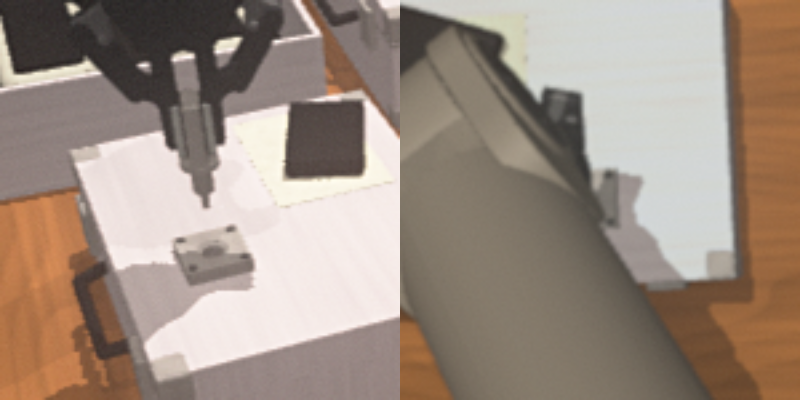

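```bash
python3 -m jog '0.003 -0.001 0.01 0 0 0 0;0.003 -0.001 0.02 0 0 0 0;0.003 -0.001 0.025 0 0 0 0;0.003 -0.001 0.025 0 0 0 0;0.003 -0.001 0.025 0 0 0 0'; python3 -c "
from h import *
for i in range(3): c=snap('side','side6');st()
rem([.4915,.175,.152],-10)
o=status.get_obs();z=o['eef_pos']-[0,0,.04];print('blade end pred px',proj(c,z),'flange c',proj(c,z+[0,0,.03]),'mouth',proj(c,[.4915,.175,.1]))
cv2.imwrite('pics/6c.png',cv2.resize(c['image'][150:220,190:270,::-1],(685,600),interpolation=cv2.INTER_CUBIC))
"
```

```text
t: 6.45
eef_pos: [0.4915, 0.1765, 0.1536]
tool_rot: [-0.0, 0.765, 0.644, -0.0]
contact_force: [0.2, 0.3, -1.1]
gripper_width: 0.138
t 6.5 p [0.4917 0.1766 0.1538] yaw -9.81 q [ 0.01  0.38 -0.58  1.96  0.27  0.87 -0.88] F [-0.1 -0.1 -0.8] M [-0.01  0.01  0.05] g 0.132
t 6.55 p [0.4919 0.1767 0.154 ] yaw -9.81 q [ 0.01  0.38 -0.58  1.96  0.27  0.87 -0.88] F [-0.8 -0.5 -1.6] M [-0.02 -0.05 -0.07] g 0.132
t 6.6 p [0.4918 0.1767 0.1541] yaw -9.81 q [ 0.01  0.38 -0.58  1.96  0.27  0.87 -0.88] F [ 0.2 -0.5 -0.3] M [ 0.    0.03 -0.01] g 0.134
shift tool mm [-1.71 -0.06  2.08] rotvec deg [ 0.03 -0.02  0.19] at [0.4918 0.1767 0.1541] t 6.6
blade end pred px [228.30523818 185.34170225] flange c [226.08383254 171.23469841] mouth [229.32252608 192.289405  ]
```

View pics/6c.png

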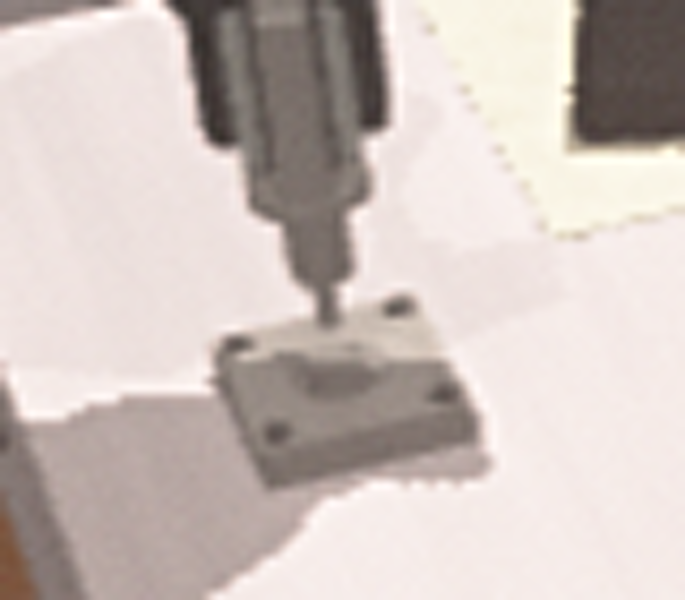

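```bash
python3 -m jog '-0.0015 0 0.005 0 0 0 0;-0.0015 0 0.01 0 0 0 0;-0.0015 0 0.015 0 0 0 0;-0.0015 0 0.018 0 0 0 0;-0.0015 0 0.02 0 0 0 0'; python3 -c "
from h import *
st()
rem([.4915,.175,.119],-10)
"
```

```text
t: 7.1
eef_pos: [0.4911, 0.175, 0.1333]
tool_rot: [-0.0, 0.765, 0.644, -0.0]
contact_force: [0.1, 0.0, -0.9]
gripper_width: 0.131
t 7.1 p [0.4911 0.175  0.1333] yaw -9.81 q [ 0.    0.41 -0.57  1.98  0.29  0.83 -0.9 ] F [ 0.1  0.  -0.9] M [-0.   -0.08 -0.01] g 0.131
shift tool mm [ 0.06  0.38 14.28] rotvec deg [-0.04  0.01  0.19] at [0.4911 0.175  0.1333] t 7.1
```

Blade is 7 mm into the bore without contact. Continue towards the plug face.

```bash
python3 -m jog '0 0 0.004 0 0 0 0;0 0 0.008 0 0 0 0;0 0 0.011 0 0 0 0;0 0 0.0125 0 0 0 0;0 0 0.0135 0 0 0 0'; python3 -c "
from h import *
st()
";  python3 -m jog '0 0 0.001 0 0 0 0;0 0 0.002 0 0 0 0;0 0 0.002 0 0 0 0'; python3 -c "
from h import *
st()
"
```

```text
t: 7.6
eef_pos: [0.4913, 0.175, 0.1202]
tool_rot: [-0.0, 0.765, 0.644, -0.0]
contact_force: [-0.7, 0.3, -0.6]
gripper_width: 0.131
t 7.6 p [0.4913 0.175  0.1202] yaw -9.81 q [-0.01  0.43 -0.56  1.99  0.31  0.81 -0.91] F [-0.7  0.3 -0.6] M [ 0.03 -0.04  0.  ] g 0.131
t: 7.9
eef_pos: [0.4915, 0.1751, 0.1184]
tool_rot: [0.0, 0.765, 0.644, 0.0]
contact_force: [0.6, -0.0, 0.9]
gripper_width: 0.134
t 7.9 p [0.4915 0.1751 0.1184] yaw -9.81 q [-0.01  0.43 -0.56  1.99  0.31  0.8  -0.92] F [ 0.6 -0.   0.9] M [-0.04  0.04 -0.03] g 0.134
```

```bash
python3 -m jog '0 0 0.0005 0 0 0 0;0 0 0.001 0 0 0 0;0 0 0.001 0 0 0 0'; python3 -c "
from h import *
for i in range(3): st();eyes.read_camera('side')
"
```

```text
t: 8.2
eef_pos: [0.4917, 0.1752, 0.1173]
tool_rot: [0.0, 0.765, 0.644, 0.0]
contact_force: [1.1, 1.0, -2.2]
gripper_width: 0.129
t 8.2 p [0.4917 0.1752 0.1173] yaw -9.81 q [-0.01  0.43 -0.56  1.99  0.31  0.8  -0.92] F [ 1.1  1.  -2.2] M [ 0.14 -0.4  -0.01] g 0.129
t 8.25 p [0.4918 0.1752 0.1173] yaw -9.82 q [-0.01  0.43 -0.56  1.99  0.31  0.8  -0.92] F [ 0.1  0.1 -1.3] M [ 0.12 -0.37 -0.04] g 0.132
t 8.3 p [0.4917 0.1751 0.1173] yaw -9.82 q [-0.01  0.43 -0.56  1.99  0.31  0.8  -0.92] F [ 2.   0.1 -1.7] M [ 0.19 -0.41 -0.02] g 0.136
```

```bash
python3 -m jog '0 0 0.0005 0 0 0 0;0 0 0.001 0 0 0 0;0 0 0.0015 0 0 0 0;0 0 0.0015 0 0 0 0'; python3 -c "
from h import *
for i in range(3): st();eyes.read_camera('side')
"
```

```text
t: 8.75
eef_pos: [0.4917, 0.1751, 0.116]
tool_rot: [0.0, 0.765, 0.644, 0.0]
contact_force: [1.3, 0.3, 2.3]
gripper_width: 0.133
t 8.75 p [0.4917 0.1751 0.116 ] yaw -9.82 q [-0.01  0.43 -0.56  1.99  0.31  0.8  -0.92] F [1.3 0.3 2.3] M [-0.01 -0.45  0.02] g 0.133
t 8.8 p [0.4917 0.1751 0.116 ] yaw -9.82 q [-0.01  0.43 -0.56  1.99  0.31  0.8  -0.92] F [1.7 0.1 3.5] M [ 0.05 -0.4  -0.04] g 0.136
t 8.85 p [0.4917 0.1751 0.116 ] yaw -9.82 q [-0.01  0.43 -0.56  1.99  0.31  0.8  -0.92] F [2.9 0.9 2.9] M [ 0.03 -0.56 -0.05] g 0.131
```

```bash
python3 -m jog '0 0.0005 0.0005 0 0 0 0;0 0.0005 0.001 0 0 0 0;0 0.0005 0.0015 0 0 0 0;0 0.0005 0.0015 0 0 0 0'; python3 -c "
from h import *
for i in range(3): st();eyes.read_camera('side')
"
```

```text
t: 9.3
eef_pos: [0.4918, 0.175, 0.1144]
tool_rot: [-0.0, 0.765, 0.644, -0.0]
contact_force: [1.1, 0.2, 5.1]
gripper_width: 0.136
t 9.3 p [0.4918 0.175  0.1144] yaw -9.81 q [-0.01  0.43 -0.56  1.99  0.32  0.8  -0.92] F [1.1 0.2 5.1] M [ 0.03 -0.24 -0.08] g 0.136
t 9.35 p [0.4918 0.1751 0.1144] yaw -9.81 q [-0.01  0.43 -0.56  1.99  0.32  0.8  -0.92] F [-0.2  0.8  5.3] M [ 0.05 -0.12 -0.12] g 0.134
t 9.4 p [0.4918 0.175  0.1144] yaw -9.81 q [-0.01  0.43 -0.56  1.99  0.32  0.8  -0.92] F [0.5 0.6 3.9] M [ 0.07 -0.13 -0.05] g 0.133
```

```bash
python3 -c "
from h import *
c=snap('side','side7');o=status.get_obs();print(proj(c,o['eef_pos']-[0,0,.006]))
cv2.imwrite('pics/7c.png',cv2.resize(c['image'][150:220,190:270,::-1],(685,600),interpolation=cv2.INTER_CUBIC))
"
```

```text
[228.90167583 188.43776911]
```

View pics/7c.png

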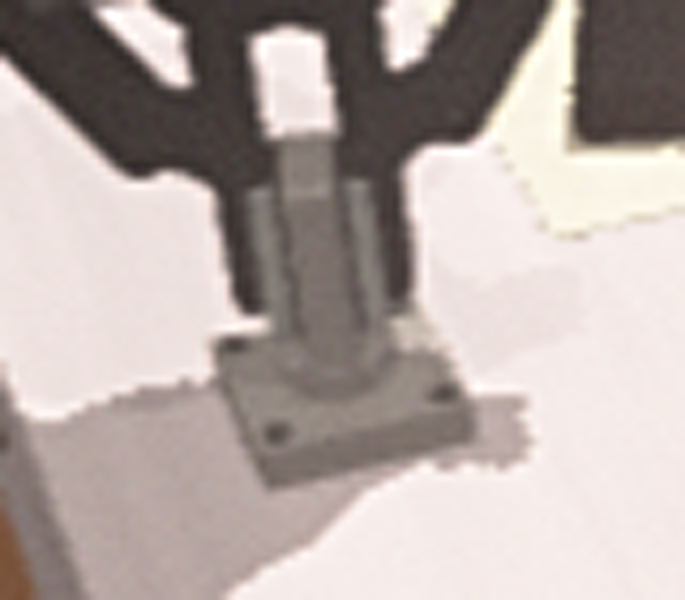

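Flange is only a few mm from the mouth (crop (335,390)), so the blade seems to be entering the slot. Keep pressing gently.

```bash
python3 -m jog '0 0 0.0005 0 0 0 0;0 0 0.001 0 0 0 0;0 0 0.0015 0 0 0 0;0 0 0.002 0 0 0 0;0 0 0.002 0 0 0 0'; python3 -c "
from h import *
for i in range(2): st();eyes.read_camera('side')
"
```

```text
t: 10.0
eef_pos: [0.4919, 0.1751, 0.1125]
tool_rot: [0.0, 0.765, 0.644, 0.0]
contact_force: [-0.1, -0.0, 5.2]
gripper_width: 0.135
t 10.0 p [0.4919 0.1751 0.1125] yaw -9.81 q [-0.01  0.44 -0.55  2.    0.32  0.79 -0.92] F [-0.1 -0.   5.2] M [ 0.08 -0.08 -0.05] g 0.135
t 10.05 p [0.4919 0.1751 0.1125] yaw -9.81 q [-0.01  0.44 -0.55  2.    0.32  0.79 -0.92] F [ 1.  -0.5  6.5] M [ 0.05 -0.08 -0.09] g 0.134
```

```bash
python3 -c "
from h import *
c=snap('side','side8');a=load('side6')
f=lambda c,y:cv2.resize(c['image'][y:y+70,205:251,::-1],(394,600),interpolation=cv2.INTER_CUBIC)
cv2.imwrite('pics/8c.png',np.hstack([f(a,125),f(c,145)]))
o=status.get_obs();z=o['eef_pos']
print('head top',proj(c,z+[0,0,.038]),'home flange near edge',proj(c,[.4885,.162,.1]),'flange now near edge',proj(c,[.4885,.162,z[2]-.01]),'if 9mm short',proj(c,[.4885,.162,.109]))
"
```

```text
head top [225.81508862 168.59659725] home flange near edge [229.20390568 196.48145608] flange now near edge [229.02581278 195.35993112] if 9mm short [228.55123463 192.37131549]
```

View pics/8c.png

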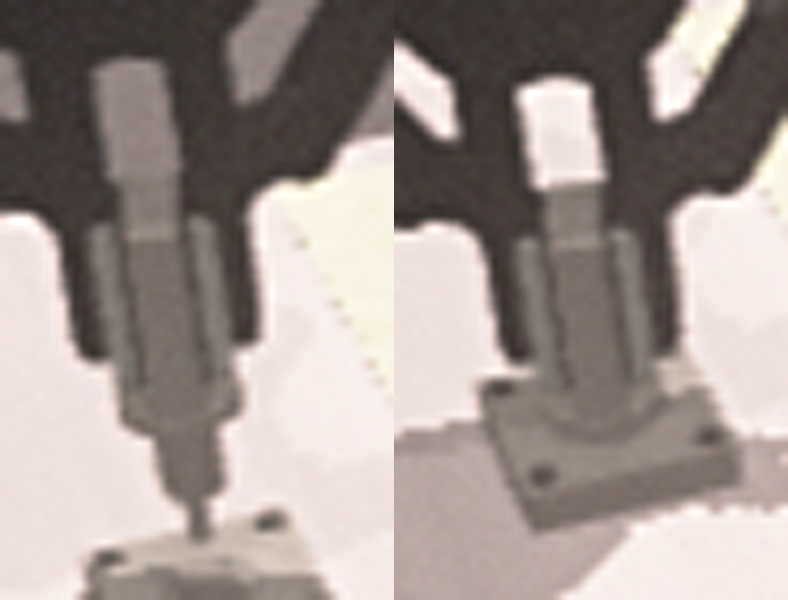

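```bash
python3 -c "
from h import *
c=load('side6')
print(proj(c,[.4888,.1637,.144]),proj(c,[.4918,.1767,.152-.0+.04]))
"
```

```text
[225.90108881 175.34719446] [222.30059887 147.3965663 ]
```

The flange edge matches the rigid-grip prediction (row ~195.4, home 196.5, face-stop 192.4). So the blade is in the slot, about 2.5 mm from home; press on.

```bash
python3 -m jog '0 0 0.0005 0 0 0 0;0 0 0.001 0 0 0 0;0 0 0.0015 0 0 0 0;0 0 0.002 0 0 0 0;0 0 0.002 0 0 0 0'; python3 -c "
from h import *
for i in range(2): st();eyes.read_camera('side')
"
```

```text
t: 10.65
eef_pos: [0.4919, 0.1751, 0.1105]
tool_rot: [0.0, 0.765, 0.644, 0.0]
contact_force: [0.4, 0.0, 6.2]
gripper_width: 0.134
t 10.65 p [0.4919 0.1751 0.1105] yaw -9.81 q [-0.01  0.44 -0.55  2.    0.32  0.79 -0.92] F [0.4 0.  6.2] M [ 0.13 -0.04 -0.07] g 0.134
t 10.7 p [0.4919 0.1751 0.1105] yaw -9.81 q [-0.01  0.44 -0.55  2.    0.32  0.79 -0.92] F [ 1.1 -0.1  6.1] M [ 0.05 -0.08 -0.04] g 0.131
```

```bash
python3 -m jog '0 0 0.0005 0 0 0 0;0 0 0.001 0 0 0 0;0 0 0.001 0 0 0 0'; python3 -c "
from h import *
for i in range(2): st();eyes.read_camera('side')
"; python3 -m jog '0 0 0.0005 0 0 0 0;0 0 0.001 0 0 0 0;0 0 0.001 0 0 0 0'; python3 -c "
from h import *
for i in range(2): st();eyes.read_camera('side')
"
```

```text
t: 11.05
eef_pos: [0.492, 0.1752, 0.1099]
tool_rot: [0.0, 0.765, 0.644, 0.0]
contact_force: [-0.1, 0.3, 9.7]
gripper_width: 0.133
t 11.05 p [0.492  0.1752 0.1099] yaw -9.81 q [-0.01  0.44 -0.55  2.    0.32  0.79 -0.92] F [-0.1  0.3  9.7] M [-0.04  0.19 -0.02] g 0.133
t 11.1 p [0.492  0.1752 0.1099] yaw -9.82 q [-0.01  0.44 -0.55  2.    0.32  0.79 -0.92] F [-0.6  0.2 10.1] M [-0.06  0.23 -0.05] g 0.135
t: 11.45
eef_pos: [0.492, 0.1752, 0.1098]
tool_rot: [0.0, 0.765, 0.644, 0.0]
contact_force: [-4.5, -1.7, 20.6]
gripper_width: 0.131
t 11.45 p [0.492  0.1752 0.1098] yaw -9.82 q [-0.01  0.44 -0.55  2.    0.32  0.79 -0.93] F [-4.5 -1.7 20.6] M [-0.41  0.96 -0.07] g 0.131
t 11.5 p [0.492  0.1752 0.1098] yaw -9.82 q [-0.01  0.44 -0.55  2.    0.32  0.79 -0.93] F [-3.7 -2.4 20.3] M [-0.41  1.   -0.08] g 0.133
```

Hard stop at exactly the home height (TCP 0.110; force rises at no travel). Now turn clockwise, easing the down force.

```bash
python3 -m jog '0 0 -0.001 0 0 3 0;0 0 -0.001 0 0 7 0;0 0 -0.001 0 0 11 0;0 0 -0.001 0 0 15 0;0 0 -0.001 0 0 20 0' 90; python3 -c "
from h import *
st()";python3 -m jog '0 0 0 0 0 5 0;0 0 0 0 0 10 0;0 0 0 0 0 15 0;0 0 0 0 0 20 0;0 0 0 0 0 20 0'; python3 -c "
from h import *
st()"
```

```text
t: 12.05
eef_pos: [0.4922, 0.1752, 0.1099]
tool_rot: [0.0, 0.866, 0.5, 0.0]
contact_force: [-0.5, 0.2, 8.4]
gripper_width: 0.131
t 12.05 p [0.4922 0.1752 0.1099] yaw -29.97 q [-0.08  0.43 -0.47  2.    0.27  0.77 -1.23] F [-0.5  0.2  8.4] M [-0.    0.05  0.03] g 0.131
t: 12.55
eef_pos: [0.4923, 0.1752, 0.1099]
tool_rot: [0.0, 0.939, 0.343, 0.001]
contact_force: [0.7, -0.2, 9.3]
gripper_width: 0.132
t 12.55 p [0.4923 0.1752 0.1099] yaw -49.93 q [-0.14  0.41 -0.39  2.01  0.22  0.76 -1.54] F [ 0.7 -0.2  9.3] M [-0.08 -0.03  0.03] g 0.132
```

```bash
python3 -m jog '0 0 0 0 0 5 0;0 0 0 0 0 10 0;0 0 0 0 0 15 0;0 0 0 0 0 20 0;0 0 0 0 0 25 0'; python3 -c "
from h import *
st()";python3 -m jog '0 0 0 0 0 3 0;0 0 0 0 0 6 0;0 0 0 0 0 9 0;0 0 0 0 0 9 0'; python3 -c "
from h import *
for i in range(3):st();eyes.read_camera('side')"
```

```text
t: 13.05
eef_pos: [0.4924, 0.175, 0.1099]
tool_rot: [0.0, 0.991, 0.131, 0.001]
contact_force: [0.3, -1.1, 8.0]
gripper_width: 0.13
t 13.05 p [0.4924 0.175  0.1099] yaw -74.99 q [-0.22  0.4  -0.29  2.01  0.17  0.75 -1.92] F [ 0.3 -1.1  8. ] M [-0.14 -0.09  0.15] g 0.13
t: 13.45
eef_pos: [0.4924, 0.1749, 0.1099]
tool_rot: [0.0, 0.999, 0.053, 0.001]
contact_force: [0.2, -1.0, 9.1]
gripper_width: 0.125
t 13.45 p [0.4924 0.1749 0.1099] yaw -83.89 q [-0.25  0.4  -0.26  2.01  0.15  0.75 -2.06] F [ 0.2 -1.   9.1] M [-0.23 -0.1   0.02] g 0.125
t 13.5 p [0.4924 0.1749 0.1099] yaw -83.83 q [-0.25  0.4  -0.26  2.01  0.15  0.75 -2.06] F [ 0.6 -1.1  9.3] M [-0.16 -0.13 -0.  ] g 0.126
t 13.55 p [0.4924 0.1749 0.1099] yaw -83.82 q [-0.25  0.4  -0.26  2.01  0.15  0.75 -2.06] F [ 0.6 -1.6  8. ] M [-0.18 -0.11  0.02] g 0.127
```

```bash
python3 -m jog '0 0 0 0 0 2 0;0 0 0 0 0 4 0;0 0 0 0 0 4 0'; python3 -c "
from h import *
for i in range(3):st();eyes.read_camera('side')";python3 -m jog '0 0 0 0 0 2 0;0 0 0 0 0 4 0;0 0 0 0 0 4 0'; python3 -c "
from h import *
for i in range(3):st();eyes.read_camera('side')"
```

```text
t: 13.9
eef_pos: [0.4924, 0.1749, 0.1099]
tool_rot: [0.0, 1.0, 0.019, 0.001]
contact_force: [0.7, -0.4, 8.7]
gripper_width: 0.134
t 13.9 p [0.4924 0.1749 0.1099] yaw -87.86 q [-0.26  0.4  -0.24  2.01  0.14  0.75 -2.12] F [ 0.7 -0.4  8.7] M [-0.17 -0.14 -0.01] g 0.134
t 13.95 p [0.4924 0.1749 0.1099] yaw -87.83 q [-0.26  0.4  -0.24  2.01  0.14  0.75 -2.12] F [ 0.9 -0.6  8.9] M [-0.2  -0.08 -0.05] g 0.124
t 14.0 p [0.4924 0.1749 0.1099] yaw -87.82 q [-0.26  0.4  -0.24  2.01  0.14  0.75 -2.12] F [-0.  -1.   9.5] M [-0.23 -0.12  0.02] g 0.132
t: 14.35
eef_pos: [0.4924, 0.1748, 0.1099]
tool_rot: [0.0, 1.0, -0.016, 0.001]
contact_force: [0.3, -1.4, 9.2]
gripper_width: 0.127
t 14.35 p [0.4924 0.1748 0.1099] yaw -91.86 q [-0.28  0.4  -0.22  2.01  0.13  0.74 -2.18] F [ 0.3 -1.4  9.2] M [-0.18 -0.13  0.03] g 0.127
t 14.4 p [0.4924 0.1748 0.1099] yaw -91.83 q [-0.28  0.4  -0.22  2.01  0.13  0.74 -2.18] F [ 1.  -1.1  9.1] M [-0.26 -0.08  0.04] g 0.125
t 14.45 p [0.4924 0.1749 0.1099] yaw -91.82 q [-0.28  0.4  -0.22  2.01  0.13  0.74 -2.18] F [ 1.1 -0.7  9.3] M [-0.21 -0.13  0.  ] g 0.128
```

```bash
python3 -m jog '0 0 0 0 0 1.5 0;0 0 0 0 0 3 0;0 0 0 0 0 3 0'; python3 -c "
from h import *
for i in range(2):st();eyes.read_camera('side')
c=snap('side','side9')
f=lambda c,y:cv2.resize(c['image'][y:y+90,185:275,::-1],(600,600),interpolation=cv2.INTER_CUBIC)
cv2.imwrite('pics/9c.png',f(c,135))
";
```

```text
t: 14.8
eef_pos: [0.4924, 0.1748, 0.1099]
tool_rot: [0.0, 0.999, -0.042, 0.001]
contact_force: [0.9, -1.5, 9.4]
gripper_width: 0.132
t 14.8 p [0.4924 0.1748 0.1099] yaw -94.84 q [-0.29  0.39 -0.21  2.02  0.12  0.74 -2.23] F [ 0.9 -1.5  9.4] M [-0.24 -0.07  0.08] g 0.132
t 14.85 p [0.4924 0.1748 0.1099] yaw -94.81 q [-0.29  0.39 -0.21  2.02  0.12  0.74 -2.23] F [ 1.  -1.6  9.2] M [-0.26 -0.05  0.06] g 0.129
```

View pics/9c.png

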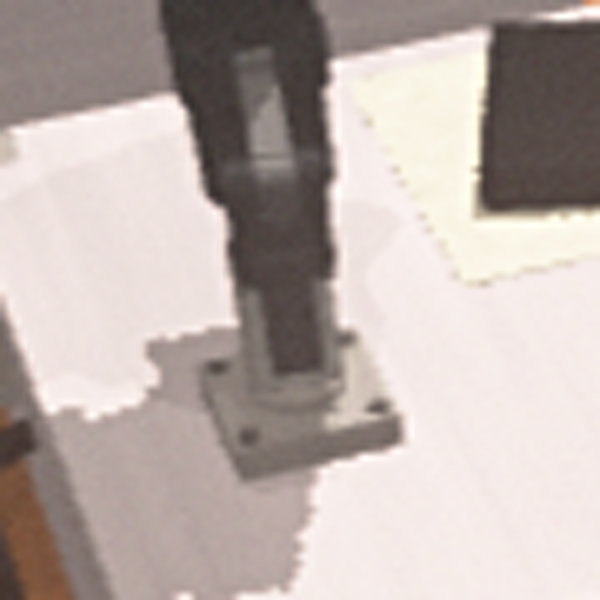

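```bash
for i in 1 2; do python3 -m jog '0 0 0 0 0 2 0;0 0 0 0 0 3 0;0 0 0 0 0 3 0' >/dev/null; python3 -c "
from h import *
M=[]
for i in range(4):M.append(status.get_obs()['torque']);eyes.read_camera('side')
print(np.mean(M,0).round(3))
st()
"; done
```

```text
[-0.26  -0.05   0.187]
t 15.45 p [0.4924 0.1748 0.1099] yaw -97.8 q [-0.3   0.39 -0.2   2.02  0.11  0.74 -2.27] F [ 0.4 -1.3  9.2] M [-0.3   0.01  0.12] g 0.13
[-0.328  0.074  0.244]
t 15.95 p [0.4922 0.1747 0.1099] yaw -100.78 q [-0.31  0.39 -0.19  2.02  0.11  0.74 -2.32] F [-0.8 -2.  10.2] M [-0.3   0.04  0.25] g 0.127
```

```bash
for i in 1; do python3 -m jog '0 0 0 0 0 2 0;0 0 0 0 0 4 0;0 0 0 0 0 4 0' >/dev/null; python3 -c "
from h import *
M=[]
for i in range(4):M.append(status.get_obs()['torque']);eyes.read_camera('side')
print(np.mean(M,0).round(3))
st()
c=snap('side','side10')
f=lambda c,y:cv2.resize(c['image'][y:y+60,200:260,::-1],(600,600),interpolation=cv2.INTER_CUBIC)
cv2.imwrite('pics/10c.png',f(c,150))
"; done
```

```text
[-0.368  0.093  0.41 ]
t 16.45 p [0.4921 0.1747 0.1099] yaw -104.75 q [-0.32  0.39 -0.17  2.02  0.1   0.74 -2.38] F [-0.5 -1.9 10.9] M [-0.36  0.03  0.45] g 0.131
```

View pics/10c.png

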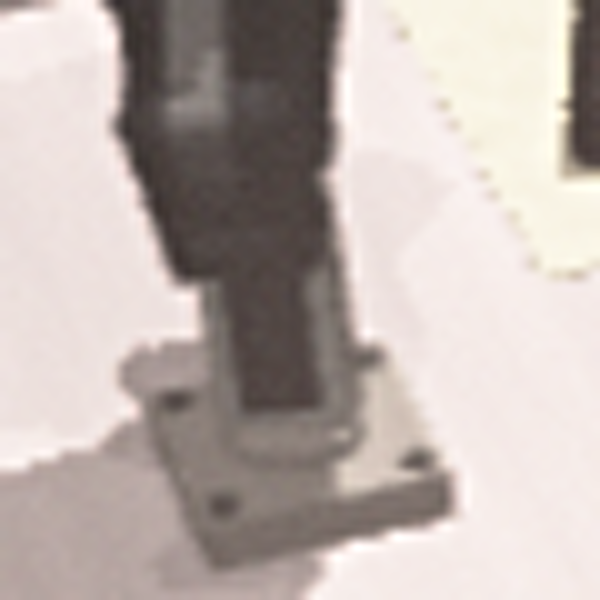

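Torque about z climbs steadily past ~-95° of tool yaw (0.19, 0.24, 0.41 N m against 0.08 friction), so the plug's stop has been reached. I'll unwind to near zero torque, release, lift and look.

```bash
python3 -m jog '0 0 0 0 0 -3 0;0 0 0 0 0 -6 0;0 0 0 0 0 -8 0;0 0 0 0 0 -8 0' >/dev/null; python3 -c "
from h import *
M=[]
for i in range(4):M.append(status.get_obs()['torque']);eyes.read_camera('side')
print(np.mean(M,0).round(3));st()"
python3 -m jog '0 0 0 0 0 0 0.01;0 0 -0.0005 0 0 0 0.015;0 0 -0.0005 0 0 0 0.025;0 0 -0.0005 0 0 0 0.035;0 0 -0.0005 0 0 0 0.035' 20;python3 -m jog '0 0 -0.0005 0 0 0 0.035;0 0 -0.0005 0 0 0 0.035;0 0 -0.01 0 0 0 0.035;0 0 -0.03 0 0 0 0.035;0 0 -0.06 0 0 0 0.035'; python3 -c "
from h import *
st()"
```

```text
[-0.29   0.097  0.218]
t 17.1 p [0.4921 0.1747 0.1099] yaw -96.79 q [-0.29  0.39 -0.2   2.02  0.12  0.74 -2.26] F [-0.9 -1.7  9.3] M [-0.28  0.06  0.08] g 0.127
t: 17.6
eef_pos: [0.4914, 0.1748, 0.1094]
tool_rot: [0.0, 0.998, -0.059, -0.0]
contact_force: [0.0, 0.0, 0.4]
gripper_width: 0.413
t: 18.1
eef_pos: [0.4908, 0.1745, 0.1698]
tool_rot: [0.001, 0.998, -0.059, -0.001]
contact_force: [0.4, -0.4, -0.7]
gripper_width: 0.411
t 18.1 p [0.4908 0.1745 0.1698] yaw -96.8 q [-0.28  0.31 -0.22  1.97  0.09  0.87 -2.23] F [ 0.4 -0.4 -0.7] M [-0.01 -0.04 -0.  ] g 0.411
```

```bash
python3 -m jog '0 0 -0.04 0 0 0 0.035;0 0.04 -0.06 0 0 0 0.035;0 0.08 -0.06 0 0 0 0.035;0 0.12 -0.06 0 0 0 0.035;0 0.16 -0.06 0 0 0 0.035'; python3 -m jog '0 0.04 0 0 0 0 0.035;0 0.08 0 0 0 0 0.035;0 0.1 0 0 0 0 0.035;0 0.1 0 0 0 0 0.035';python3 -c "
from h import *
st()
c=snap('side','side11');d=snap('top','top11')
f=lambda c,y,x:cv2.resize(c['image'][y:y+60,x:x+60,::-1],(400,400),interpolation=cv2.INTER_CUBIC)
cv2.imwrite('pics/11c.png',np.hstack([f(c,150,200),f(d,255,210)]))
"
```

```text
t: 18.6
eef_pos: [0.4726, 0.0147, 0.2309]
tool_rot: [-0.0, 0.998, -0.059, 0.001]
contact_force: [0.8, -0.7, -0.4]
gripper_width: 0.403
t: 19.0
eef_pos: [0.4604, -0.0866, 0.2305]
tool_rot: [0.0, 0.998, -0.062, 0.0]
contact_force: [0.1, -0.5, -0.7]
gripper_width: 0.41
t 19.0 p [ 0.4604 -0.0866  0.2305] yaw -97.15 q [ 0.09  0.14 -0.05  2.03  0.01  0.97 -1.65] F [ 0.1 -0.5 -0.7] M [ 0.08 -0.01 -0.01] g 0.41
```

View pics/11c.png

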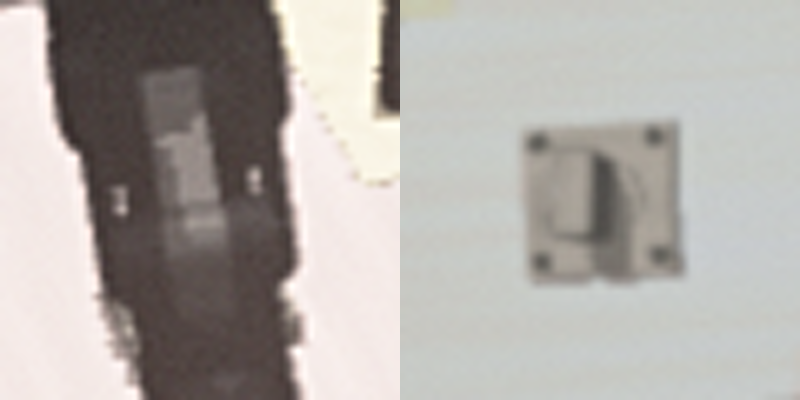

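View pics/top11.png

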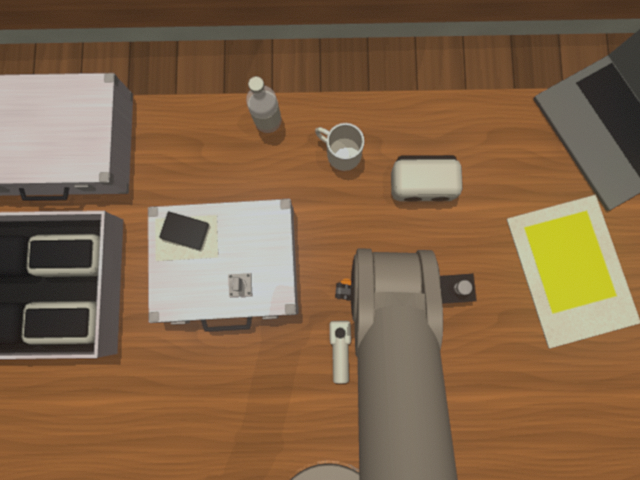

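```bash
python3 -m jog '0 0.045 0 0 0 0 0.035;0 0.09 0 0 0 0 0.035;0 0.135 0 0 0 0 0.035;0 0.18 0 0 0 0 0.035;0 0.22 0 0 0 0 0.035'; python3 -m jog '-0.02 0.04 0 0 0 0 0.035;-0.03 0.08 0 0 0 0 0.035;-0.03 0.12 0 0 0 0 0.035;-0.03 0.16 0 0 0 0 0.035;-0.03 0.16 0 0 0 0 0.035';python3 -c "
from h import *
st()
c=snap('side','side12');d=snap('top','top12')
f=lambda c,y,x:cv2.resize(c['image'][y:y+50,x:x+50,::-1],(400,400),interpolation=cv2.INTER_CUBIC)
cv2.imwrite('pics/12c.png',np.hstack([f(c,158,205),f(d,262,215)]))
print('head', onz(d,235.5,283.8,.148),'flange home px',proj(c,[.4885,.162,.1]),'top ctr home',proj(c,[.492,.175,.148]))
"
```

```text
t: 19.6
eef_pos: [0.4355, -0.3022, 0.2302]
tool_rot: [-0.0, 0.998, -0.058, 0.0]
contact_force: [0.6, 0.5, 0.0]
gripper_width: 0.409
t: 20.1
eef_pos: [0.3852, -0.4612, 0.23]
tool_rot: [0.001, 0.998, -0.062, -0.0]
contact_force: [0.6, 0.6, -0.2]
gripper_width: 0.41
t 20.1 p [ 0.3852 -0.4612  0.23  ] yaw -97.06 q [ 0.61  0.36  0.2   1.75 -0.08  1.04 -0.85] F [ 0.6  0.6 -0.2] M [0.05 0.   0.01] g 0.41
head [0.49107509 0.17503222 0.148     ] flange home px [229.20390568 196.48145608] top ctr home [226.06777567 169.80554897]
```

View pics/12c.png

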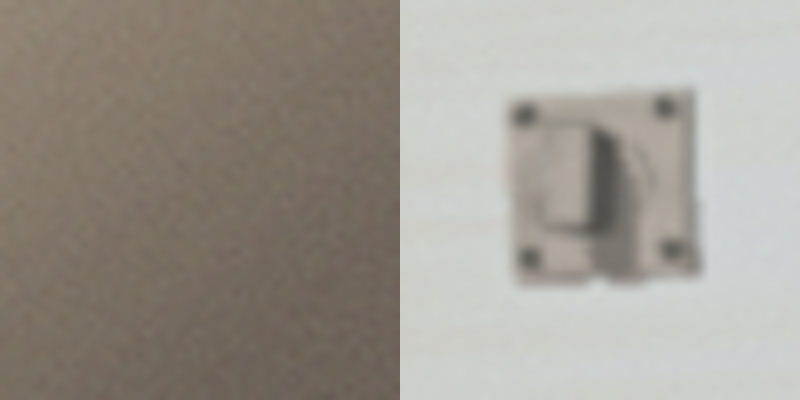

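View pics/side12.png

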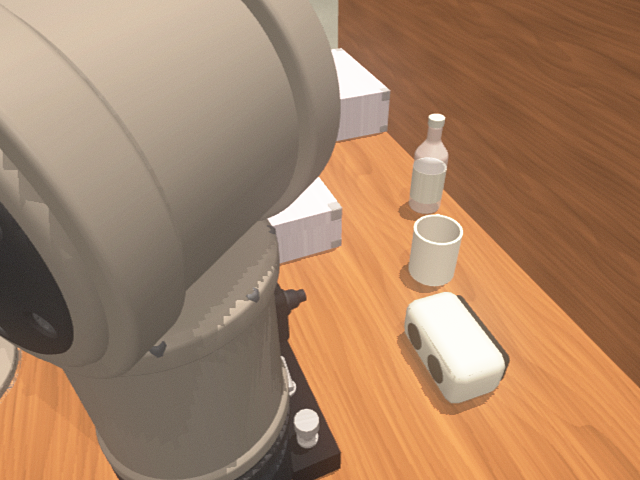

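```bash
python3 -c "
from h import *
ang=[]
d=load('top12');g=cv2.cvtColor(d['image'],cv2.COLOR_RGB2GRAY).astype(float)
np.set_printoptions(linewidth=200)
print(g[274:297,226:256].astype(int))
# key head right edge: per-row centroid of negative horizontal gradient
def edge(rows,a,b,s):
    P=[]
    for r in rows:
        gr=np.clip(s*np.diff(g[r,a:b]),0,None); P.append((a+.5+(gr*np.arange(len(gr))).sum()/gr.sum(),r))
    return np.array(P)
def fit(P,z):
    k=np.polyfit(P[:,1],P[:,0],1); A=onz(d,np.polyval(k,P[0,1]),P[0,1],z);B=onz(d,np.polyval(k,P[-1,1]),P[-1,1],z)
    v=A-B; return P[:,0].round(2),np.degrees(np.arctan2(v[1],v[0])).round(2)
print('head R',fit(edge(range(279,290),236,242,-1),.148))
print('block L',fit(edge(range(276,295),225,231,-1),.1))
c=d['image'];print([fit(edge(range(215,305),a,b,s),.09)[1] for a,b,s in((140,156,1),(286,300,-1))])
"

```

```text
[[208 204 194 181 170 168 177 178 176 174 174 174 174 173 171 170 172 170 171 169 155 124 124 145 151 158 201 210 207 208]
 [208 202 179 146 122 126 154 167 166 165 164 165 164 165 166 164 165 164 165 163 146 106 100 126 144 155 200 210 208 208]
 [207 200 170 123  97 107 140 155 157 158 157 159 158 160 165 166 166 165 166 165 153 127 121 137 144 155 199 210 208 207]
 [208 200 173 137 119 129 145 147 148 148 149 148 142 142 155 164 169 169 168 167 166 159 157 162 150 153 199 210 208 207]
 [208 203 183 163 155 158 158 153 156 160 164 159 138 108 117 142 158 169 168 170 167 169 168 167 151 154 201 210 207 207]
 [208 203 188 170 168 168 162 153 159 164 165 163 136  93  85 104 136 161 163 167 168 169 170 168 152 156 200 210 209 209]
 [207 203 188 172 168 165 160 157 160 164 168 161 135  93  78  91 126 156 154 161 168 169 171 168 153 155 200 211 209 208]
 [208 202 186 172 163 160 161 161 161 165 167 162 137  93  80  89 121 155 156 149 165 169 171 167 153 155 200 210 208 207]
 [207 201 184 167 160 159 159 161 163 167 171 163 133  92  80  86 110 142 160 153 161 167 169 166 149 155 200 210 20
[... 1377 characters left out ...]
 111 100 125 162 167 167 168 166 150 124 119 119 119 121 139 165 168 152 129 127 135 132 158 202 208 209]
 [208 209 196 166 134 120 133 154 162 160 160 158 150 130 123 118 118 123 136 155 161 160 157 153 144 136 159 201 209 208]
 [207 208 201 179 156 149 146 148 149 146 144 145 152 156 150 134 129 134 141 149 163 168 172 174 169 168 181 206 209 208]]
head R (array([238.21, 238.22, 238.25, 238.13, 238.11, 238.07, 238.12, 238.04, 238.  , 237.99, 237.92]), np.float64(-1.1))
block L (array([228.31, 228.22, 228.08, 227.92, 228.01, 228.08, 228.03, 228.05, 228.13, 228.17, 228.3 , 228.5 , 228.45, 228.42, 228.5 , 228.41, 228.5 , 228.78, 228.87]), np.float64(2.94))
[np.float64(2.29), np.float64(2.38)]
```

```bash
python3 -m jog '-0.035 0.035 0 0 0 0 0.035;-0.07 0.07 0 0 0 0 0.035;-0.1 0.105 0 0 0 0 0.035;-0.14 0.14 0 0 0 0 0.035;-0.175 0.17 0 0 0 0 0.035';python3 -m jog '0 0 0 0 0 0 0.035;0 0 0 0 0 0 0.035;0 0 0 0 0 0 0.035'; python3 -c "
from h import *
st()
c=snap('side','side13');d=snap('top','top13')
f=lambda c,y,x:cv2.resize(c['image'][y:y+50,x:x+50,::-1],(600,600),interpolation=cv2.INTER_CUBIC)
cv2.imwrite('pics/13c.png',f(c,158,205))
"
```

```text
t: 20.7
eef_pos: [0.1937, -0.6042, 0.2299]
tool_rot: [-0.0, 0.998, -0.057, 0.001]
contact_force: [1.8, -1.2, 0.1]
gripper_width: 0.409
t: 21.0
eef_pos: [0.1954, -0.6033, 0.2297]
tool_rot: [-0.001, 0.998, -0.057, 0.001]
contact_force: [-0.2, 0.6, -0.6]
gripper_width: 0.405
t 21.0 p [ 0.1954 -0.6033  0.2297] yaw -96.58 q [ 0.96  0.42  0.28  1.67 -0.13  1.07 -0.41] F [-0.2  0.6 -0.6] M [ 0.   -0.04  0.03] g 0.405
```

View pics/13c.png

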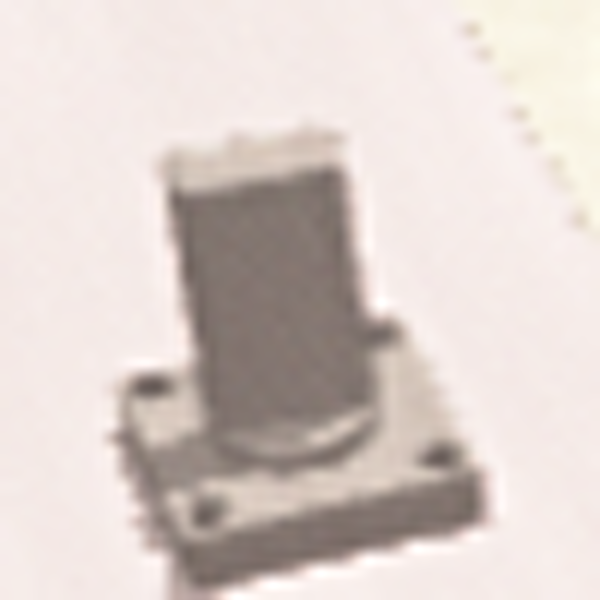

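View pics/side13.png

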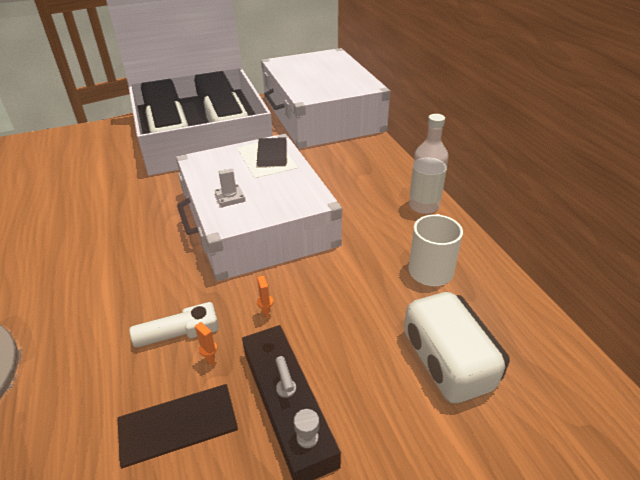

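View pics/top13.png

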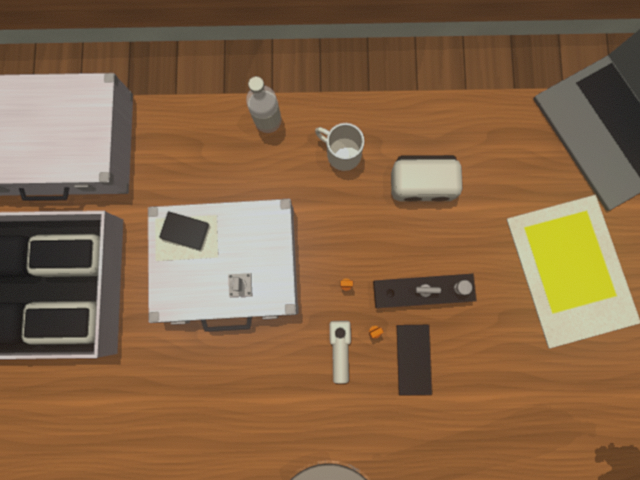

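The flange's near edge is at side row ~196 (home is predicted at 196.5, the face stop at 192.4), so the key is seated. The other keys, headset, mug and battery sit where they started, and the arm touches nothing. Handing in.

```bash
python3 -c "
from h import *
print(workorder.hand_in())"
```

```text
the job is handed in; nothing more can be done
None
```

I took the steel paddle key from the key block, pushed it home in the case's switch, turned it clockwise to the stop, and left it there. I handed the job in at about 21 s.

- **Finding the slot:** the blade went in at the first angle I tried, with no search needed. It met about 6 N of friction on the way down, then a hard stop at the home height (TCP 0.110 m, 20 N with no further travel).
- **Turning to the stop:** torque stayed low during most of the turn, then climbed to 0.41 N m against 0.08 N m plug friction. I unwound slightly before letting go.
- **Final pictures:** the flange's near edge is at row 196, against 196.5 predicted for home. The other two keys, headset, mug and battery look as they did at the start, and the arm is clear.
- **What disagreed:**
  - The head's edge measured about 3.5° further clockwise than the case's x axis (−1.1° against +2.4°). That is past the nominal end position rather than short of it, and about what the pixels can resolve.
  - The gripper had turned to −105° at most, against a nominal −88°. I put the difference down to flex in the grip.

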